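# Back the feed ratchet off by one notch

## Task

The small feed unit on the bench has been advanced one notch too far. With closed fingertips push the pawl's knob lever over, away from the ratchet wheel, so that the pawl lifts out and stays out; then push the wheel backward by exactly one notch by one of its pins (the top of the wheel moves toward the pawl side); then push the knob lever back so that the pawl drops fully into the wheel again. Only touch and push lightly: do not grip or lift anything, and leave the loose things around it where they are.

Things in the scene. Friction and masses are not known exactly. Their poses are not given: they have to be found in the camera images.
- feed_unit: Feed unit fixed to the bench (turned up to 0.3 rad either way): grey base 102 x 195 x 10 mm, two aluminium bearing plates (x 14 to 66 mm, up to z 118 mm) with a black roller between, steel ratchet wheel in front. Origin: on the bench straight below the middle of the wheel. Axes: x along the axle, from wheel to roller, away from the robot; y left; z up. 'Unit' below means this frame.
- wheel_centre (a point): Middle of the ratchet wheel, on its level axle, 95 mm above the bench. The wheel is 14 mm thick (unit x -7 to +7 mm), 150 mm over its 8 saw teeth, 120 mm at their roots, so its top is at z 170 mm.
- ratchet_wheel (a joint): Wheel turn in rad, growing backward (its top moves to unit +y, toward the pawl). One notch is 0.785. It starts between -0.17 and -0.02; with the pawl in it cannot pass 0 backward. The pawl drops fully into the next notch back at readings 0.46 to 0.78; elsewhere it rides up on a tooth. Slight friction (1 to 2 N at a pin): it stays where left, and turns freely both ways with the pawl out.
- push_pin (a point): Middle of the pin nearest the top of the wheel. Four aluminium pins, 10 mm thick, 90 degrees apart on a 50 mm radius, stand 40 mm out of the wheel's front face toward the robot (unit x -47 to -7 mm; this point is at x -27). At wheel reading 0 this pin is at unit y -19, z 141 mm (22.5 degrees right of the top); one notch back it is at y +19, z 141 mm.
- pawl_pivot (a point): Pivot of the pawl, in the plane of the wheel (unit x 0, y +85, z 95 mm), axis along unit x. Its bracket and stop pin behind end at z 131 mm.
- pawl (a joint): Angle of the throw-over pawl in rad: 0 with its nose fully in the wheel, 0.785 thrown outward (to unit +y) against its stop. It is a nearly upright steel lever with a weighted knob on top: below about 0.25 it falls by itself into the wheel, above about 0.45 by itself outward to the stop, and stays there. The nose is clear of the teeth above 0.3. Moving it takes under 1 N.
- pawl_knob (a point): Centre of the black ball knob, 26 mm across, on top of the pawl lever, 120 mm from the pivot, in the plane of the wheel (unit x 0). Pawl in: unit y +50, z 210 mm (lever leans 17 degrees toward the wheel). Thrown out: y +141, z 201 mm (28 degrees away). Nothing else there stands above z 170 mm.
- marker_0: Loose whiteboard marker with a blue cap, 132 mm long, 15 mm thick, lying in front of the unit. To be left alone. Origin: under its middle.
- tape_roll_1: Loose roll of black tape, 64 mm across, 18 mm high, lying flat to the right of the unit. To be left alone. Origin: centre of its underside.
- letter_t0: Loose white sign letter, 49 x 38 x 13 mm, lying flat in front of the unit to the left. To be left alone. Origin: under its middle.
- side_cutters: Loose side cutters with red handles, 130 mm long, 52 mm wide, 12 mm high, lying flat left of the unit. To be left alone. Origin: under its middle.

How it is judged:
By the outcome, as a careful person would: the job done as asked, in the order asked, and still so for the second after the job is handed in, with the robot touching nothing.
It also fails if it takes over 48 s, if anything falls off the work surface, if the arm or the gripper's body presses on something with over 40 N, if the wrist force passes 120 N, or if a joint passes its speed limit or range.

## Robot

A 7-joint arm with a two-finger parallel gripper is mounted at the origin on a cart in front of the work surface, level with it; the furniture and walls round the work are solid. World frame = base frame: x ahead of the robot, y to its left, z up, the work surface at z = 0. Lengths are in m, angles in rad, forces in N, time in s.
With the tool pointing down it reaches from about 0.35 to 0.9 m from the base axis. Payload 7.2 kg.
Tool frame: the origin (TCP) lies midway between the tips of the shut fingers; the grasp point (between the pads) lies 19 mm behind it; z points along the fingers, y is the direction in which the jaws open and shut (so a half turn about z gives the same grasp; the last joint's range is limited). The gripper opens to 88 mm and grips with 3 to 60 N. Pads are 20 mm wide; open, the fingers measure 115 mm over their backs; the gripper's body (75 mm by 178 mm) begins 61 mm behind the grasp point.
Start: joints at [-1.225, 0.411, -0.013, 1.596, 0.006, 1.134, -0.082], TCP at [0.251, 0.572, 0.223] pointing down, gripper open.
Joint ranges: [-2.95, 2.95], [-0.29, 1.99], [-1.47, 1.44], [0.14, 2.54], [-1.03, 4.17], [0.13, 1.85], [-2.86, 2.86]. Speed limits (rad/s): [2.39, 2.39, 3.01, 3.01, 3.14, 3.14, 3.14].

## Interface

Orientations are given as a unit quaternion [w, x, y, z].
In Python, from workcell import robot gives the robot as it stands.
- The arm moves only by the tool arm_command, never from a script. Its argument "motion" is a list that holds one entry, the list of rows, each a list of 5 numbers: the shift along the tool's x, y, z in m, then the turn about the tool's z in units of 8 degrees (1.0 is 8 degrees), then the finger opening in m, from 0 to 0.0878. In form: [[[dx, dy, dz, spin, fingers], ...]]. A call has 1 to 8 rows; each row is the pose to reach, as a shift and turn from the pose commanded when the call began, along the tool's axes at that moment; what a row does not reach only later rows make up. A row lasts 1/10 s, in which the tool goes at most 50 mm and 8.59 degrees, less where a joint would pass 70% of its speed; a pose out of reach is approached as far as the arm can. A call with a gripper value outside its range is refused whole. The fingers move at their own pace and stop on an object; "grip_force" is the grip in N (left out, the last holds). Time passes only in rows, so rows that repeat a pose let the fingers close. It gives the time, the measured TCP pose, the force and the opening at its end, in the units of the state.
- robot.observe(): the state, without advancing time (a new reading comes with each control period).
- robot.camera(name): name is "scene" or "top"; returns (picture, depth): 480x640x3 uint8, red, green, blue; 480x640 float32, m along the optical axis (not along the pixel's ray), 0 where there is no reading.
- robot.camera_params(name): a dict with "fx", "fy", "cx", "cy" (pixels), "k1" (the pictures are not rectified: a ray, as slopes to the right and down, at radius r is drawn at 1 + k1 r^2 times it, then the intrinsics apply), "world_to_cam" (4x4, takes a point from world to camera coordinates). Camera axes: x right, y down, z forward; pixel columns grow to the right and rows downward; lengths in m; the calibration is good to about 2 mm. A picture is of the moment at which its call begins. camera_params takes no time and is no camera call.
- robot.close_job(): hands the job in, once; it reports no verdict.
Trained networks look in the newest picture that a camera, given by its name, has taken for a name from the list of things; names that differ only in an ending like _2 or _b are one class to them, and where a whole thing is asked for, a point or a joint stands for the part that bears it (a point fixed in the world has none). Each returns a list of dicts, best first, with "confidence" (0 to 1); they miss things now and then, are a little off and sometimes report something else, mostly with a low value. They report only what shows in the picture. A call takes as long as a camera call.
- robot.find_in(camera, thing): "at" ([x, y, z] in m, in the coordinates of the camera as it stood for that picture, good to about 4 mm: the middle of the surface that is visible of it).
- robot.cut_out(camera, thing): "mask" (480x640 bool, what is visible of it).
- robot.mark_of(camera, thing): "at" ([x, y, z] in m, in the coordinates of the camera as it stood for that picture, good to about 4 mm: a listed point, or the origin of a listed thing).
The state is a dict: "time": time; "qpos": joint angles; "qvel": joint speeds; "effort": joint torques, N m; "eef_pos": TCP position; "eef_rot": TCP orientation; "wrist_force": force on the tool from outside, world axes, zero at the start; "wrist_torque": the same for the moment, N m; "gripper_width": finger opening in m.
Only numpy, scipy, OpenCV 4.12 (cv2) and the standard library are available. Lean on these libraries where they do the work, as an engineer would, in place of code of your own. Each camera call takes 0.05 s, during which the arm holds its last target.

## Working session

There is one attempt and no reset: what is moved stays moved. The work goes in short steps, Python scripts to look and compute and a tool call to move; the robot and the scene stay as the last step left them, time stands still between calls to the robot, and variables do not carry over. Pictures are saved under pics/ and viewed, and the job is handed in when it is done.

Besides the shell and the picture viewer there is one more tool, called as name(argument=value, ...), one argument or row to a line, values as JSON. arm_command: Moves the arm, as the interface text tells. Its arguments: {"type":"object","properties":{"motion":{"type":"array","items":{"type":"array","items":{"type":"array","items":{"type":"number"}}}},"grip_force":{"type":"number"}},"required":["motion"]}

```bash
mkdir -p pics; cat > h.py <<'E'
from workcell import robot
import numpy as np, cv2
def w(cam,p):
    M=np.linalg.inv(np.array(robot.camera_params(cam)["world_to_cam"])); return (M@np.r_[p,1])[:3]
def snap(cam,name):
    im,d=robot.camera(cam); cv2.imwrite(f'pics/{name}.png',im[:,:,::-1]); return im,d
def marks(cam,names):
    for n in names:
        try:
            for r in robot.mark_of(cam,n)[:2]: print(cam,n,round(r['confidence'],2),w(cam,r['at']).round(4))
        except Exception as e: print(n,e)
E
python3 - <<'E'
from h import *
for c in ("scene","top"):
    snap(c,c+"0")
    marks(c,["feed_unit","wheel_centre","push_pin","pawl_pivot","pawl_knob"])
s=robot.observe();print(s['time'],s['eef_pos'],s['eef_rot'],s['gripper_width'],s['wrist_force'])
E
```

```text
scene feed_unit 0.75 [ 0.3708  0.233  -0.0005]
scene feed_unit 0.55 [ 0.5064  0.0589 -0.0007]
scene wheel_centre 0.93 [0.5105 0.0565 0.0962]
scene push_pin 0.82 [0.48   0.0383 0.1416]
scene pawl_pivot 0.75 [0.5221 0.1409 0.0954]
scene pawl_knob 0.73 [0.5212 0.1052 0.2099]
top feed_unit 0.85 [0.5113 0.0595 0.0017]
top wheel_centre 0.93 [0.5109 0.0573 0.0945]
top push_pin 0.64 [0.4817 0.0354 0.1432]
top pawl_pivot 0.58 [0.5281 0.142  0.0948]
top pawl_knob 0.51 [0.5186 0.1067 0.2146]
0.6 [0.25133263 0.5722493  0.22265207] [9.30513486e-06 2.05438588e-01 9.78670009e-01 2.20704059e-05] 0.08754763352622999 [ 0.16376089  0.74194694 -0.18197103]
```

View pics/scene0.png

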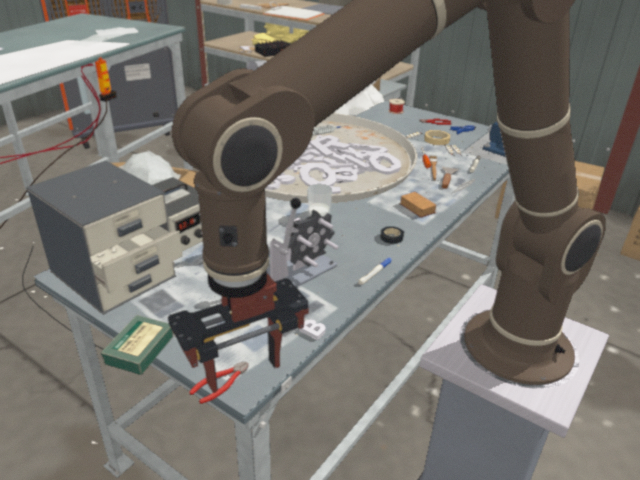

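View pics/top0.png

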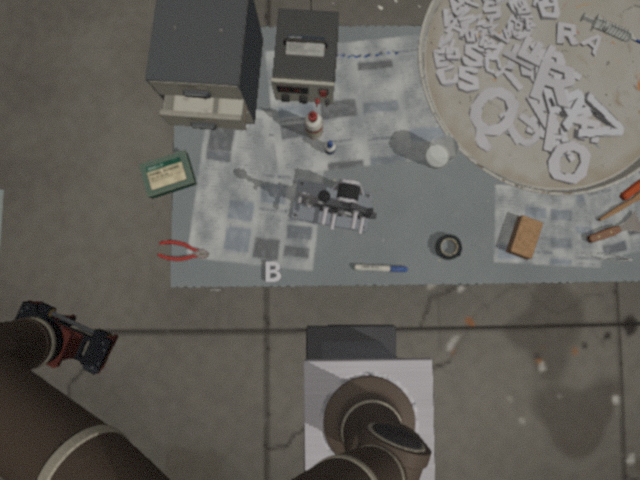

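The scene view shows the unit at about (310,240), with the knob up at (296,203). The top view shows it at about (335,205), with the pins pointing toward the robot. The marker, tape, letter and cutters are all clear of it. Next I'll refine the yaw.

```bash
cat > pose.py <<'E'
from h import *
from scipy.optimize import least_squares
obs=[]
nom={"wheel_centre":(0,0,.095),"pawl_pivot":(0,.085,.095),"pawl_knob":None,"push_pin":None}
K=[]
for i in range(3):
  for c in ("scene","top"):
    im,d=snap(c,f"{c}p{i}")
    for n in nom:
      for r in robot.mark_of(c,n)[:1]:
        if r['confidence']>.3: obs.append((n,w(c,r['at'])))
def model(p,n):
    x,y,t,q,a=p
    if n=="wheel_centre":u=(0,0,.095)
    if n=="pawl_pivot":u=(0,.085,.095)
    if n=="pawl_knob":
        b=np.radians(-17)+a; u=(0,.085+.12*np.sin(b),.095+.12*np.cos(b))
    if n=="push_pin":
        b=np.radians(-22.5)+q; u=(-.027,.05*np.sin(b),.095+.05*np.cos(b))
    c,s=np.cos(t),np.sin(t)
    return np.array([x+c*u[0]-s*u[1],y+s*u[0]+c*u[1],u[2]])
f=lambda p:np.concatenate([(model(p,n)-o)/.003 for n,o in obs])
r=least_squares(f,[.511,.057,-.17,-.1,0],loss='soft_l1')
print(len(obs),r.x.round(4),np.sqrt(np.diag(np.linalg.inv(r.jac.T@r.jac))).round(4)); 
for n in nom: print(n,np.mean([o for m,o in obs if m==n],0).round(4),np.std([o for m,o in obs if m==n],0).round(4),model(r.x,n).round(4))
np.save('pose.npy',r.x)
E
python3 pose.py; python3 - <<'E'
from h import *
print(robot.observe()['time'])
a=cv2.imread('pics/scenep0.png')[160:300,240:380];b=cv2.imread('pics/topp0.png')[160:260,280:400]
cv2.imwrite('pics/c0.png',np.hstack([cv2.resize(a,(400,400),interpolation=2),cv2.resize(b,(400,400),interpolation=2)]))
E
```

```text
24 [ 0.5115  0.0568 -0.1697 -0.0884  0.0021] [0.0009 0.001  0.0175 0.0356 0.0141]
wheel_centre [0.5111 0.0584 0.0964] [0.0023 0.0021 0.0012] [0.5115 0.0568 0.095 ]
pawl_pivot [0.5243 0.141  0.0971] [0.0028 0.0013 0.0012] [0.5258 0.1406 0.095 ]
pawl_knob [0.5216 0.1053 0.2128] [0.0018 0.0011 0.0016] [0.5199 0.1062 0.2098]
push_pin [0.4802 0.0377 0.1412] [0.0015 0.0019 0.0019] [0.4809 0.0386 0.1393]
2.1
```

View pics/c0.png

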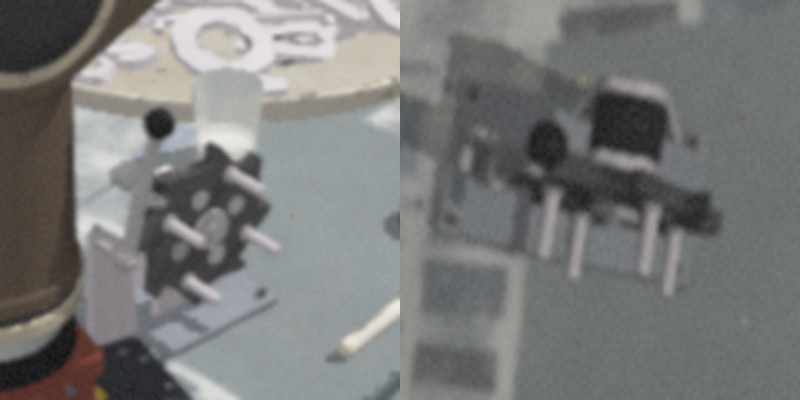

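```bash
cat > go.py <<'E'
import sys
from h import *
from scipy.spatial.transform import Rotation as R
def unit2w(u):
    x,y,t=np.load('pose.npy')[:3]; c,s=np.cos(t),np.sin(t)
    return np.array([x+c*u[0]-s*u[1],y+s*u[0]+c*u[1],u[2]])
s=robot.observe(); q=s['eef_rot']; M=R.from_quat([q[1],q[2],q[3],q[0]]).as_matrix()
u=[float(v)/1000 for v in sys.argv[1:4]]
t=np.load('pose.npy')[2]
hx=np.arctan2(M[1,0],M[0,0]); d=np.degrees(hx-(t+np.pi/2))
p=np.array(s['eef_pos']); x,y,tt=np.load('pose.npy')[:3];c,sn=np.cos(tt),np.sin(tt);e=p[:2]-[x,y]
print('t',s['time'],'unit now mm',(np.r_[c*e[0]+sn*e[1],-sn*e[0]+c*e[1],p[2]]*1000).round(1),'F',np.round(s['wrist_force'],1),'w',round(s['gripper_width'],4))
print('tool shift',(M.T@(unit2w(u)-p)).round(4),'spin units',round(d/8,2))
E
python3 go.py 0 8 300
```

```text
t 2.1 unit now mm [-343.5  464.1  222.7] F [-0.3 -0.1  0.1] w 0.0879
tool shift [-0.4435 -0.3596 -0.0774] spin units 9.5
```

arm_command(
  motion=[
    [[0,0,-0.05,0,0],[-0.02,-0.015,-0.08,0.5,0],[-0.05,-0.04,-0.08,1.5,0],[-0.085,-0.07,-0.08,2.5,0],[-0.12,-0.097,-0.08,3.5,0],[-0.155,-0.125,-0.08,4.5,0],[-0.19,-0.155,-0.08,5.5,0],[-0.22,-0.18,-0.08,6.5,0]],
  ],
  grip_force=10,
)

```text
time: 2.9
eef_pos: [0.3813, 0.3166, 0.303]
eef_rot: [0.0, 0.616, 0.787, 0.0]
wrist_force: [0.4, -0.2, 0.6]
gripper_width: 0.0275
```

```bash
python3 go.py 0 8 300
```

```text
t 2.9 unit now mm [-172.2  234.   303. ] F [ 0.4 -0.2  0.6] w 0.0275
tool shift [-0.2761  0.0672  0.0029] spin units 2.95
```

arm_command(
  motion=[
    [[-0.035,0.008,0,0.5,0],[-0.075,0.018,0,1.3,0],[-0.115,0.028,0,2.0,0],[-0.155,0.038,0,2.95,0],[-0.195,0.048,0,2.95,0],[-0.235,0.058,0,2.95,0],[-0.276,0.067,0,2.95,0],[-0.276,0.067,0,2.95,0]],
  ],
)

```text
time: 3.7
eef_pos: [0.5152, 0.062, 0.3031]
eef_rot: [0.001, 0.765, 0.644, -0.0]
wrist_force: [-0.6, 0.1, -1.0]
gripper_width: 0.0001
```

```bash
python3 go.py 0 12 197
```

```text
t 3.7 unit now mm [  2.8   5.8 303.1] F [-0.6  0.1 -1. ] w 0.0001
tool shift [ 0.0064 -0.003   0.1061] spin units -0.01
```

arm_command(
  motion=[
    [[0,-0.003,0.03,0,0],[0,-0.003,0.06,0,0],[0,-0.003,0.09,0,0],[0.002,-0.003,0.104,0,0],[0.002,-0.003,0.104,0,0]],
  ],
)

```text
time: 4.2
eef_pos: [0.5093, 0.0711, 0.1968]
eef_rot: [-0.001, 0.762, 0.648, -0.002]
wrist_force: [0.6, 0.0, -0.4]
gripper_width: 0.0004
```

```bash
python3 go.py 0 105 199; python3 - <<'E'
from h import *
snap('scene','s1')
a=cv2.imread('pics/s1.png')[140:300,220:380];cv2.imwrite('pics/s1c.png',cv2.resize(a,(600,600),interpolation=2))
E
```

```text
t 4.2 unit now mm [ -4.6  13.8 196.8] F [ 0.6  0.  -0.4] w 0.0004
tool shift [ 0.0912  0.0053 -0.0024] spin units 0.06
```

View pics/s1c.png

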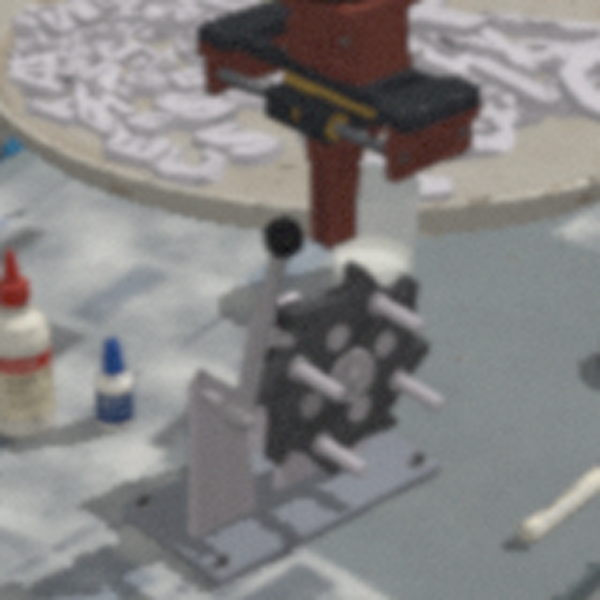

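The shut fingertips are just right of the knob at (285,238) in the crop and above the wheel. I'll push now.

arm_command(
  motion=[
    [[0.006,0.003,0,0,0],[0.012,0.003,0,0,0],[0.018,0.003,0,0,0],[0.024,0.003,0,0,0],[0.03,0.003,0,0,0],[0.036,0.003,0,0,0],[0.042,0.003,0,0,0],[0.048,0.003,0,0,0]],
  ],
)

```text
time: 5.05
eef_pos: [0.5216, 0.118, 0.1986]
eef_rot: [-0.0, 0.762, 0.647, 0.0]
wrist_force: [-0.6, -0.0, 0.8]
gripper_width: 0.0004
```

```bash
python3 go.py 0 105 199
```

```text
t 5.05 unit now mm [ -0.4  62.  198.6] F [-0.6 -0.   0.8] w 0.0004
tool shift [ 0.0429  0.0007 -0.0004] spin units 0.05
```

arm_command(
  motion=[
    [[0.005,0,0,0,0],[0.01,0,0,0,0],[0.015,0,0,0,0],[0.02,0,0,0,0],[0.026,0,0,0,0],[0.032,0,0,0,0],[0.038,0,0,0,0],[0.043,0,0,0,0]],
  ],
)

```text
time: 5.85
eef_pos: [0.5285, 0.1605, 0.1986]
eef_rot: [-0.0, 0.762, 0.647, 0.0]
wrist_force: [0.4, 0.3, 0.9]
gripper_width: 0.0005
```

```bash
python3 go.py -75 -50 240; python3 - <<'E'
from h import *
snap('scene','s2')
marks('scene',['pawl_knob'])
a=cv2.imread('pics/s2.png')[140:300,220:380];cv2.imwrite('pics/s2c.png',cv2.resize(a,(600,600),interpolation=2))
E
```

```text
t 5.85 unit now mm [ -0.7 105.1 198.6] F [0.4 0.3 0.9] w 0.0005
tool shift [-0.1545 -0.0755 -0.0414] spin units 0.05
scene pawl_knob 0.89 [0.5405 0.1917 0.2005]
```

View pics/s2c.png

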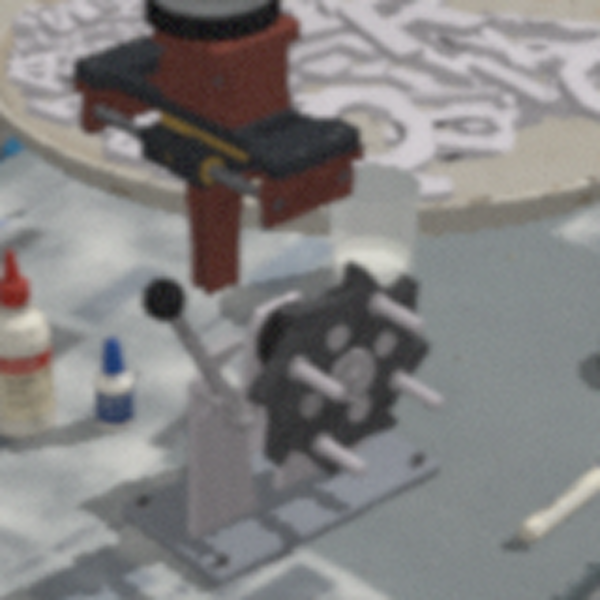

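The knob is thrown out at (163,300) in the crop, unit y about 138 mm, and the tool is not touching it. Next I'll move over to the right of the top pin.

arm_command(
  motion=[
    [[-0.02,-0.004,-0.01,0,0],[-0.05,-0.01,-0.015,0,0],[-0.08,-0.015,-0.015,0,0],[-0.11,-0.022,-0.015,0,0],[-0.14,-0.03,-0.01,0,0],[-0.156,-0.03,0,0,0],[-0.156,-0.03,0,0,0],[-0.156,-0.03,0,0,0]],
  ],
)

```text
time: 6.75
eef_pos: [0.4739, 0.0111, 0.1989]
eef_rot: [-0.0, 0.762, 0.647, 0.0]
wrist_force: [-0.3, 0.5, 0.1]
gripper_width: 0.0003
```

```bash
python3 go.py -30 -50 124
```

```text
t 6.75 unit now mm [-29.4 -51.4 198.9] F [-0.3  0.5  0.1] w 0.0003
tool shift [ 0.0014 -0.0006  0.0749] spin units 0.05
```

arm_command(
  motion=[
    [[0,0,0.025,0,0],[0,0,0.05,0,0],[0,0,0.07,0,0],[0,0,0.075,0,0],[0,0,0.075,0,0],[0,0,0.075,0,0]],
  ],
)

```text
time: 7.35
eef_pos: [0.4744, 0.0113, 0.1245]
eef_rot: [0.0, 0.762, 0.648, 0.0]
wrist_force: [-0.4, 0.2, 0.1]
gripper_width: 0.0005
```

```bash
python3 go.py -30 -8 124; python3 - <<'E'
from h import *
snap('scene','s3')
marks('scene',['push_pin','wheel_centre','pawl_knob'])
a=cv2.imread('pics/s3.png')[140:300,220:380];cv2.imwrite('pics/s3c.png',cv2.resize(a,(600,600),interpolation=2))
E
```

```text
t 7.35 unit now mm [-28.8 -51.1 124.5] F [-0.4  0.2  0.1] w 0.0005
tool shift [ 0.0432 -0.0009  0.0005] spin units 0.06
scene push_pin 0.93 [0.4784 0.0404 0.1409]
scene push_pin 0.25 [0.511  0.0547 0.0977]
scene wheel_centre 0.77 [0.5133 0.06   0.0959]
scene pawl_knob 0.91 [0.5362 0.1924 0.1996]
```

View pics/s3c.png

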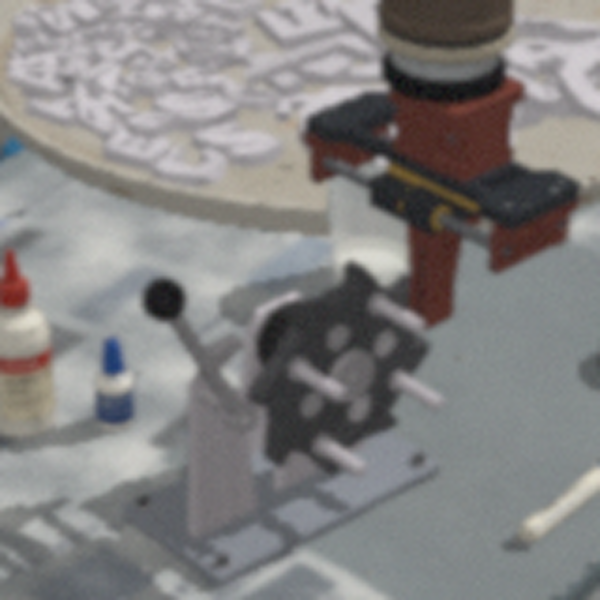

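The fingertips are right of the top pin (pin at (398,313) in the crop). I'll push slowly, to about 0.65 rad.

arm_command(
  motion=[
    [[0.005,0,0,0,0],[0.01,0,0,0,0],[0.014,0,0,0,0],[0.018,0,0,0,0],[0.022,0,0,0,0],[0.026,0,0,0,0],[0.03,0,0,0,0],[0.033,0,0,0,0]],
  ],
)

```text
time: 8.35
eef_pos: [0.479, 0.0438, 0.1236]
eef_rot: [-0.0, 0.762, 0.648, -0.0]
wrist_force: [-0.1, -0.9, 1.3]
gripper_width: 0.0003
```

```bash
python3 go.py -30 -2 124; python3 - <<'E'
from h import *
snap('scene','s4')
marks('scene',['push_pin'])
E
```

```text
t 8.35 unit now mm [-29.8 -18.3 123.6] F [-0.1 -0.9  1.3] w 0.0003
tool shift [ 0.0163 -0.0001 -0.0004] spin units 0.05
scene push_pin 0.64 [0.4825 0.0606 0.1479]
scene push_pin 0.61 [ 0.429  -0.2079  0.0018]
```

arm_command(
  motion=[
    [[0.003,0,0,0,0],[0.006,0,0,0,0],[0.009,0,0,0,0],[0.011,0,0,0,0],[0.013,0,0,0,0],[0.014,0,0,0,0],[0.015,0,0,0,0],[0.015,0,0,0,0]],
  ],
)

```text
time: 9.25
eef_pos: [0.4813, 0.0583, 0.1235]
eef_rot: [-0.0, 0.762, 0.647, -0.0]
wrist_force: [0.6, -0.6, -0.8]
gripper_width: 0.0007
```

```bash
python3 go.py -30 -50 124; python3 - <<'E'
from h import *
for i in range(3):
  for c in('scene','top'):
    snap(c,c+'5'); marks(c,['push_pin'])
a=cv2.imread('pics/scene5.png')[140:300,220:380];cv2.imwrite('pics/s5c.png',cv2.resize(a,(600,600),interpolation=2))
E
```

```text
t 9.25 unit now mm [-30.   -3.7 123.5] F [ 0.6 -0.6 -0.8] w 0.0007
tool shift [-0.0463 -0.0003 -0.0005] spin units 0.05
scene push_pin 0.95 [0.4881 0.0732 0.1468]
scene push_pin 0.8 [0.4871 0.0741 0.1452]
scene push_pin 0.91 [0.4886 0.0736 0.1442]
```

View pics/s5c.png

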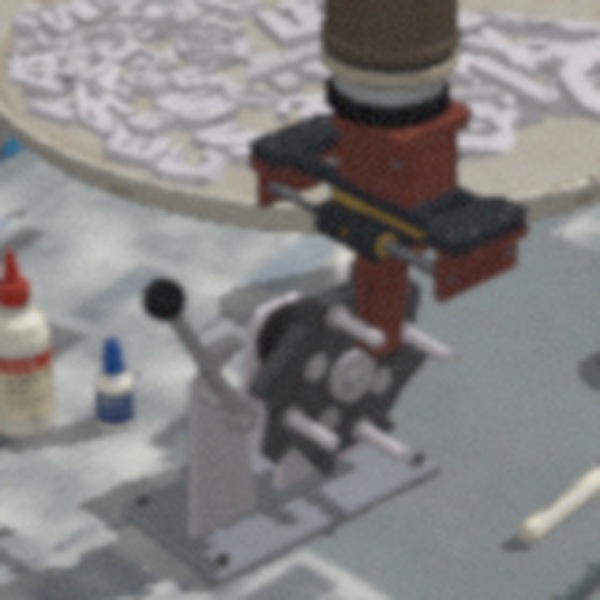

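arm_command(
  motion=[
    [[0.001,0,0,0,0],[0.002,0,0,0,0],[0.002,0,0,0,0],[0.002,0,0,0,0],[-0.004,0,0,0,0],[-0.015,0,0,0,0],[-0.03,0,0,0,0],[-0.03,0,0,0,0]],
  ],
)

```text
time: 10.65
eef_pos: [0.4761, 0.0257, 0.1238]
eef_rot: [0.0, 0.763, 0.646, -0.0]
wrist_force: [-0.0, -0.8, -0.2]
gripper_width: 0.0009
```

```bash
python3 go.py -30 -30 200; python3 - <<'E'
from h import *
T=np.load('pose.npy')
for c in('scene','top')*2:
    snap(c,c+'6')
    for n in ('push_pin','wheel_centre'):
      for r in robot.mark_of(c,n)[:1]:
        p=w(c,r['at']);e=p[:2]-T[:2];print(c,n,r['confidence'],'unit',np.round([np.cos(T[2])*e[0]+np.sin(T[2])*e[1],-np.sin(T[2])*e[0]+np.cos(T[2])*e[1],p[2]],4))
a=cv2.imread('pics/scene6.png')[140:300,220:380];cv2.imwrite('pics/s6c.png',cv2.resize(a,(600,600),interpolation=2))
E
```

```text
t 10.65 unit now mm [-29.6 -36.6 123.8] F [-0.  -0.8 -0.2] w 0.0009
tool shift [ 0.0065 -0.0004 -0.0762] spin units 0.03
scene push_pin 0.93 unit [-0.0265  0.0143  0.1459]
scene wheel_centre 0.96 unit [0.0001 0.0013 0.0986]
top push_pin 0.67 unit [-0.0269  0.0126  0.1441]
top wheel_centre 0.64 unit [-0.0025 -0.0008  0.0986]
scene push_pin 0.74 unit [-0.025   0.0159  0.1451]
scene wheel_centre 0.7 unit [-0.0017  0.0008  0.0957]
top push_pin 0.9 unit [-0.0264  0.0128  0.1442]
top wheel_centre 0.92 unit [-0.0029 -0.0003  0.0961]
```

View pics/s6c.png

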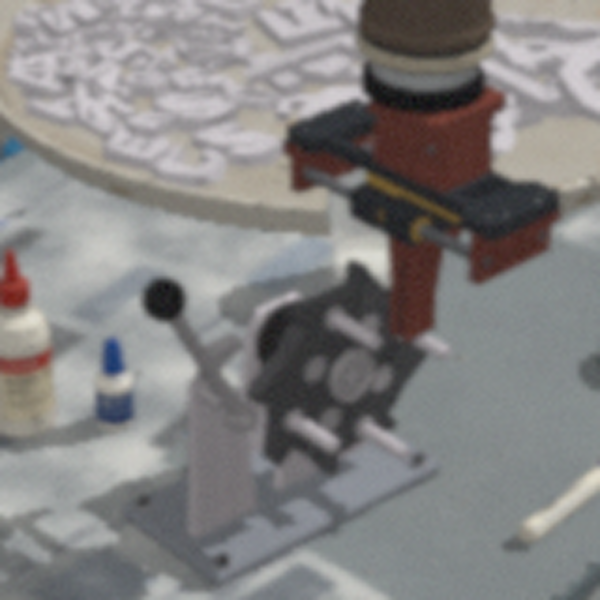

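The wheel reads about 0.67 rad (pin at (352,327) in the crop). Next I'll lift, go over the knob and come down on its outer side.

arm_command(
  motion=[
    [[0,0,-0.04,0,0],[0,0,-0.085,0,0],[0.015,0.002,-0.125,0,0],[0.05,0.007,-0.145,0,0],[0.09,0.015,-0.145,0,0],[0.13,0.022,-0.145,0,0],[0.175,0.03,-0.145,0,0],[0.215,0.03,-0.145,0,0]],
  ],
)

```text
time: 12.05
eef_pos: [0.5416, 0.2379, 0.2685]
eef_rot: [0.0, 0.762, 0.647, 0.0]
wrist_force: [0.1, -0.5, 0.0]
gripper_width: 0.0007
```

```bash
python3 go.py 0 188 195
```

```text
t 12.05 unit now mm [ -0.9 183.6 268.5] F [ 0.1 -0.5  0. ] w 0.0007
tool shift [0.0044 0.0009 0.0735] spin units 0.05
```

arm_command(
  motion=[
    [[0.006,0.001,0.01,0,0],[0.007,0.001,0.03,0,0],[0.007,0.001,0.05,0,0],[0.007,0.001,0.07,0,0],[0.007,0.001,0.073,0,0],[0.007,0.001,0.073,0,0]],
  ],
)

```text
time: 12.65
eef_pos: [0.5428, 0.2419, 0.1953]
eef_rot: [0.0, 0.762, 0.647, -0.001]
wrist_force: [0.4, -0.4, -1.1]
gripper_width: 0.0004
```

```bash
python3 go.py 0 95 195; python3 - <<'E'
from h import *
snap('scene','s7')
a=cv2.imread('pics/s7.png')[140:300,220:380];cv2.imwrite('pics/s7c.png',cv2.resize(a,(600,600),interpolation=2))
E
```

```text
t 12.65 unit now mm [ -0.4 187.8 195.3] F [ 0.4 -0.4 -1.1] w 0.0004
tool shift [-0.0928 -0.0002  0.0004] spin units 0.05
```

View pics/s7c.png

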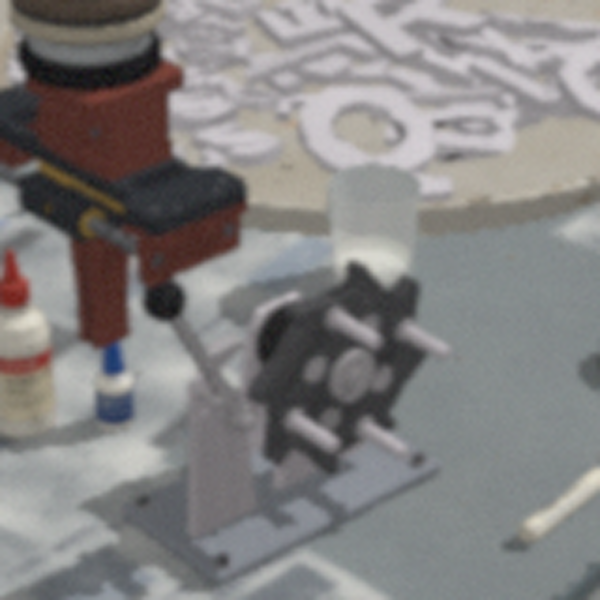

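The tool is on the knob's outer side. I'll push it back.

arm_command(
  motion=[
    [[-0.007,0,0,0,0],[-0.014,0,0,0,0],[-0.021,0,0,0,0],[-0.028,0,0,0,0],[-0.035,0,0,0,0],[-0.042,0,0,0,0],[-0.049,0,0,0,0],[-0.056,0,0,0,0]],
  ],
)

```text
time: 13.5
eef_pos: [0.5338, 0.1866, 0.1956]
eef_rot: [0.0, 0.762, 0.647, -0.0]
wrist_force: [0.4, 1.6, -0.1]
gripper_width: 0.0003
```

arm_command(
  motion=[
    [[-0.006,0,0,0,0],[-0.012,0,0,0,0],[-0.018,0,0,0,0],[-0.024,0,0,0,0],[-0.03,0,0,0,0],[-0.036,0,0,0,0],[-0.042,0,0,0,0],[-0.046,0,0,0,0]],
  ],
)

```text
time: 14.3
eef_pos: [0.5265, 0.1412, 0.1957]
eef_rot: [0.0, 0.762, 0.647, -0.0]
wrist_force: [-0.0, -0.2, -0.1]
gripper_width: 0.0007
```

```bash
python3 go.py 0 77 195; python3 - <<'E'
from h import *
T=np.load('pose.npy')
for c in('scene','top'):
    snap(c,c+'8')
    for n in ('pawl_knob','push_pin'):
      for r in robot.mark_of(c,n)[:1]:
        p=w(c,r['at']);e=p[:2]-T[:2];print(c,n,r['confidence'],'unit',np.round([np.cos(T[2])*e[0]+np.sin(T[2])*e[1],-np.sin(T[2])*e[0]+np.cos(T[2])*e[1],p[2]],4))
a=cv2.imread('pics/scene8.png')[140:300,220:380];cv2.imwrite('pics/s8c.png',cv2.resize(a,(600,600),interpolation=2))
E
```

```text
t 14.3 unit now mm [  0.5  85.7 195.7] F [-0.  -0.2 -0.1] w 0.0007
tool shift [-0.0087 -0.0006  0.0007] spin units 0.05
scene pawl_knob 0.75 unit [-0.      0.0463  0.2096]
scene push_pin 0.89 unit [-0.0281  0.0168  0.146 ]
top pawl_knob 0.44 unit [ 0.0002  0.0015 -0.0021]
```

View pics/s8c.png

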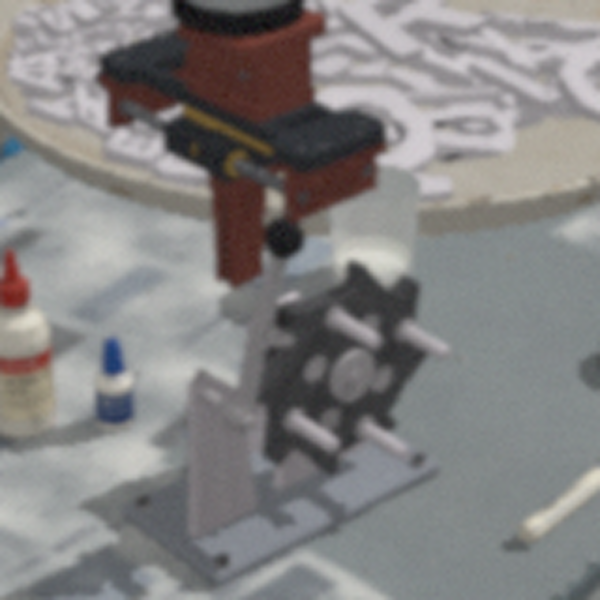

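The knob is back at its original pixel (285,238), so the pawl is fully in. I'll retreat to +y and up, then check.

arm_command(
  motion=[
    [[0.02,0,0,0,0],[0.05,0,-0.02,0,0],[0.07,0,-0.06,0,0],[0.1,-0.02,-0.1,0,0],[0.13,-0.06,-0.13,0,0],[0.17,-0.09,-0.13,0,0],[0.2,-0.12,-0.13,0,0],[0.2,-0.12,-0.13,0,0]],
  ],
)

```text
time: 15.4
eef_pos: [0.4347, 0.3673, 0.3255]
eef_rot: [-0.002, 0.758, 0.652, 0.0]
wrist_force: [-0.0, 0.4, -0.2]
gripper_width: 0.0003
```

```bash
python3 - <<'E'
from h import *
T=np.load('pose.npy')
for c in('scene','top')*2:
    snap(c,c+'9')
    for n in ('pawl_knob','push_pin'):
      for r in robot.mark_of(c,n)[:1]:
        p=w(c,r['at']);e=p[:2]-T[:2];print(c,n,r['confidence'],'unit',np.round([np.cos(T[2])*e[0]+np.sin(T[2])*e[1],-np.sin(T[2])*e[0]+np.cos(T[2])*e[1],p[2]],4))
a=cv2.imread('pics/scene9.png')[140:300,220:380];b=cv2.imread('pics/top9.png')[150:290,140:480]
A=cv2.resize(a,(400,400),interpolation=2);B=cv2.resize(b,(400,165));cv2.imwrite('pics/s9c.png',np.hstack([A,np.vstack([B,np.zeros((235,400,3),np.uint8)])]))
s=robot.observe();print(s['time'],s['eef_pos'],s['wrist_force'],abs(s['qvel']).max())
E
```

```text
scene pawl_knob 0.9 unit [0.0038 0.0477 0.2124]
scene push_pin 0.74 unit [-0.0262  0.0176  0.1451]
top pawl_knob 0.63 unit [0.0005 0.0492 0.2136]
top push_pin 0.89 unit [-0.0268  0.0109  0.1447]
scene pawl_knob 0.87 unit [0.0031 0.0474 0.2135]
scene push_pin 0.79 unit [-0.0267  0.014   0.1439]
top pawl_knob 0.48 unit [0.0024 0.0475 0.2131]
top push_pin 0.8 unit [-0.0267  0.0164  0.1462]
16.0 [0.44085461 0.35821283 0.32569908] [-0.59440716 -0.4248986   0.61396447] 0.004353319459877689
```

View pics/s9c.png

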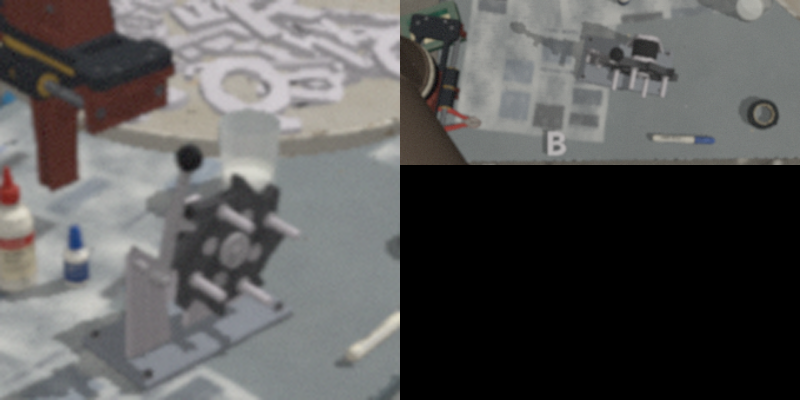

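```bash
python3 -c "
from workcell import robot
print(robot.close_job())"
```

```text
the job is handed in; nothing more can be done
None
```

The job is done and handed in at about 16 s, within the 48 s limit. With closed fingertips I threw the pawl lever out. I then pushed the wheel back one notch by its top pin and pushed the lever in again until the pawl dropped.

**Last checks, with the arm clear of the unit:**
- **Pawl:** the knob measured at unit y about 48 mm, z about 213 mm. That is within about 3 mm of the pawl-in position (50, 210), and just after the pawl dropped it sat at the same pixel as before the job.
- **Wheel:** the top pin averaged unit y about 15 mm, a reading of about 0.69. It started near -0.09, so it moved about 0.78, one notch. That lies inside the 0.46 to 0.78 window where the pawl drops fully. Single pin readings scattered from 11 to 18 mm, or about 0.61 to 0.75, all inside the window.
- **Forces:** the readings at the end of each move stayed under about 2 N.
- **Loose things:** the marker, tape roll, letter and side cutters look undisturbed in the final top picture. I did not measure their positions.

One detection was wrong: a low-confidence top-camera reading (0.44) placed the knob at bench level while the gripper was beside it. I ignored it, and the later top-camera readings agreed with the scene camera.

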